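Put the microscope objectives away in their canister bases

ROBOT

A 6-joint arm with a two-finger parallel gripper is mounted at the origin on the work surface. World frame = base frame: x ahead of the robot, y to its left, z up, the work surface at z = 0. Lengths are in mm, angles in degrees, forces in N, time in s.
With the tool pointing down it reaches from about 300 to 850 mm from the base axis. Payload 4.2 kg.
Tool frame: the origin (TCP) lies midway between the tips of the shut fingers; the grasp point (between the pads) lies 19 mm behind it; z points along the fingers, y is the line along which they close (so a half turn about z gives the same grasp; the last joint's range is limited). The gripper opens to 91 mm and grips with 3 to 60 N. Pads are 32 mm wide; open, the fingers measure 118 mm over their backs; the gripper's body (76 mm by 178 mm) begins 60 mm behind the grasp point.
Start: joints at [75.86, 18.312, 89.639, -0, 72.044, -1.146], TCP at [129.296, 560.291, 213.976] pointing down, gripper open.
Joint ranges: [-177.97, 177.97], [-48.28, 115.42], [12.27, 149.76], [-77.06, 257.06], [2.81, 150.46], [-146.56, 146.56]. Speed limits (degrees/s): [147.25, 147.25, 180, 180, 180, 180].

INTERFACE

Orientations are given as [roll, pitch, yaw] about the fixed x, y, z axes, in that order (R = Rz(yaw) Ry(pitch) Rx(roll)).
In Python, from workcell import env gives the robot as it stands.
- The arm moves only by the shell command python3 -m jog 'ROWS' [FORCE]. ROWS is a JSON object of lists of equal length, an entry for each row: "jaw": the finger opening in mm, from 0 to 91.2; "slide": the shift along the tool's x, y, z in units of 30 mm (1.0 is 30 mm), a list of three; "spin": the turn about the tool's z in units of 8 degrees (1.0 is 8 degrees). In form: {"jaw": [jaw, ...], "slide": [[dx, dy, dz], ...], "spin": [spin, ...]}. A call has 1 to 10 rows; each row shifts and turns the commanded pose from where the row before left it, along the tool's axes as they then stand; what a row does not reach is not made up. A row lasts 1/10 s, in which the tool goes at most 50 mm and 8.59 degrees, less where a joint would pass 70% of its speed; a pose out of reach is approached as far as the arm can. A call is refused whole if a number of a shift passes 1 or a number of a turn 1, either way. A call with a gripper value outside its range is refused whole. The fingers move at their own pace and stop on an object; FORCE is the grip in N (left out, the last holds). Time passes only in rows, so rows that do not move let the fingers close. It gives the time, the measured TCP pose, the force, the opening and the grip force at its end, in the units of the state.
- env.state(): the state, without advancing time (a new reading comes with each control period).
- env.grab_frame(name): name is "side" or "top"; returns the picture (480x640x3 uint8, red, green, blue); there is no depth.
- env.camera_model(name): a dict with "fx", "fy", "cx", "cy" (pixels), "camera_from_world" (4x4, takes a point from world to camera coordinates). Camera axes: x right, y up, looking along -z (the intrinsics and any distortion apply to the point x, -y, -z); pixel columns grow to the right and rows downward; lengths in mm; the calibration is good to about 2 mm. A picture is of the moment at which its call begins. camera_model takes no time and is no camera call.
- env.job_done(): hands the job in; it is judged then, once.
The state is a dict: "time_s": time; "qpos": joint angles; "qvel": joint speeds; "effort": joint torques, N m; "ee_pos": TCP position; "ee_rot": TCP orientation; "force": force on the tool from outside, world axes, zero at the start; "torque": the same for the moment, N m; "gripper_width": finger opening in mm; "gripper_force": force on a finger pad.
Only numpy, scipy, OpenCV 4.12 (cv2) and the standard library are available. Lean on these libraries where they do the work, as an engineer would, in place of code of your own. Each camera call takes 0.05 s, during which the arm holds its last target. There are 200 camera calls.

TASK

Put the four cleaned microscope objectives away: stand each one upright, lens up, down inside the canister base of the same colour as its ring, red, yellow, green and blue. Set each lens down gently, without dropping it or knocking it over, and leave the bases where they stand in the tray. The white-ringed oil objective has not been cleaned yet: leave it and the black eyepiece standing where they are on the mat.

Things in the scene. Friction and masses are not known exactly. Their poses are not given: they have to be found in the camera images.
- objective_red: red-ringed microscope objective, 34 mm tall, 0.1-0.2 kg, standing lens up on the grey mat: brass thread 25 mm diameter from 0 to 5 mm up, dark plain barrel 30 mm diameter from 5 to 24 mm (grip here), sloping red ring 6 mm high, silver nose 17 mm diameter. Origin: centre of its underside; z up its axis
- objective_yellow: yellow-ringed microscope objective, 41 mm tall, 0.1-0.2 kg, standing lens up on the grey mat: brass thread 25 mm diameter from 0 to 5 mm up, dark plain barrel 30 mm diameter from 5 to 28 mm (grip here), sloping yellow ring 6 mm high, silver nose 17 mm diameter. Origin: centre of its underside; z up its axis
- objective_green: green-ringed microscope objective, 46 mm tall, 0.1-0.2 kg, standing lens up on the grey mat: brass thread 25 mm diameter from 0 to 5 mm up, dark plain barrel 30 mm diameter from 5 to 31 mm (grip here), sloping green ring 6 mm high, silver nose 17 mm diameter. Origin: centre of its underside; z up its axis
- objective_blue: blue-ringed microscope objective, 50 mm tall, 0.1-0.2 kg, standing lens up on the grey mat: brass thread 25 mm diameter from 0 to 5 mm up, dark plain barrel 30 mm diameter from 5 to 34 mm (grip here), sloping blue ring 6 mm high, silver nose 17 mm diameter. Origin: centre of its underside; z up its axis
- base_red: red canister base, loose, 60 g, in the flat aluminium tray (rim 10 mm above the bench): shallow round plastic cup, 58 mm outside diameter, 10 mm high; recess 50 mm diameter, its black floor 4 mm above the underside, so the lip stands 6 mm above the floor. Origin: centre of its underside; z up
- base_yellow: yellow canister base, loose, 60 g, in the flat aluminium tray (rim 10 mm above the bench): shallow round plastic cup, 58 mm outside diameter, 10 mm high; recess 50 mm diameter, its black floor 4 mm above the underside, so the lip stands 6 mm above the floor. Origin: centre of its underside; z up
- base_green: green canister base, loose, 60 g, in the flat aluminium tray (rim 10 mm above the bench): shallow round plastic cup, 58 mm outside diameter, 10 mm high; recess 50 mm diameter, its black floor 4 mm above the underside, so the lip stands 6 mm above the floor. Origin: centre of its underside; z up
- base_blue: blue canister base, loose, 60 g, in the flat aluminium tray (rim 10 mm above the bench): shallow round plastic cup, 58 mm outside diameter, 10 mm high; recess 50 mm diameter, its black floor 4 mm above the underside, so the lip stands 6 mm above the floor. Origin: centre of its underside; z up
- objective_white: white-ringed oil objective, same shape, with an extra thin black ring above the white one, 52 mm tall, barrel 30 mm diameter, standing upright on the mat among the others; not yet cleaned, it stays there. Origin: centre of its underside; z up
- eyepiece: black eyepiece, 50 mm tall, widest 41 mm, with a large lens on top and no colour ring, standing upright on the mat among the objectives; it stays there. Origin: centre of its underside; z up
Mind the look-alikes: they are no part of the job. What is shaped like the objective_blue but pink or purple is not meant.

How it is judged:
By the outcome, as a careful person would: the job done as asked, in the order asked, and still so for the second after the job is handed in, with the robot touching nothing.
It also fails if it takes over 112 s, if anything falls off the work surface, if the arm or the gripper's body presses on something with over 40 N, if the wrist force passes 120 N, or if a joint passes its speed limit or range.

## Working session

There is one attempt and no reset: what is moved stays moved. The work goes in short steps, Python scripts to look and compute and a shell command to move; the robot and the scene stay as the last step left them, time stands still between calls to the robot, and variables do not carry over. Pictures are saved under pics/ and viewed, at most 14 in all, crops included, and the job is handed in when it is done.

```bash
mkdir -p pics; python3 - <<'E'
from workcell import env
import cv2, numpy as np
np.set_printoptions(precision=3,suppress=True)
for n in("top","side"):
    cv2.imwrite(f"pics/{n}0.png",env.grab_frame(n)[:,:,::-1]); print(env.camera_model(n))
print(env.state())
E
```

```text
{'fx': 454.9334407231556, 'fy': 454.9334407231556, 'cx': 322.54131968634186, 'cy': 236.1623763085741, 'camera_from_world': array([[  -0.012,   -1.   ,    0.024,   31.178],
       [   0.985,   -0.008,    0.174, -487.803],
       [  -0.174,    0.026,    0.984, -882.066],
       [   0.   ,    0.   ,    0.   ,    1.   ]])}
{'fx': 458.77902292568626, 'fy': 458.77902292568626, 'cx': 323.7530934547295, 'cy': 237.28449682302477, 'camera_from_world': array([[  -0.999,   -0.032,    0.021,  460.341],
       [   0.036,   -0.604,    0.796,  -26.826],
       [  -0.013,    0.796,    0.605, -852.415],
       [   0.   ,    0.   ,    0.   ,    1.   ]])}
{'time_s': 0.1, 'qpos': array([75.86 , 18.347, 89.699, -0.003, 72.043, -1.144]), 'qvel': array([-0.022, -0.115, -0.141,  0.003,  0.02 , -0.003]), 'effort': array([ -0.   , -41.333, -23.251,   0.073,   0.042,  -0.   ]), 'ee_pos': array([129.191, 559.848, 213.222]), 'ee_rot': array([-179.912,    0.001,  167.005]), 'force': array([0.448, 0.108, 0.213]), 'torque': array([ 0.023,  0.024, -0.004]), 'gripper_force': 0.0, 'gripper_width': 91.42153378416589}
```

View pics/top0.png

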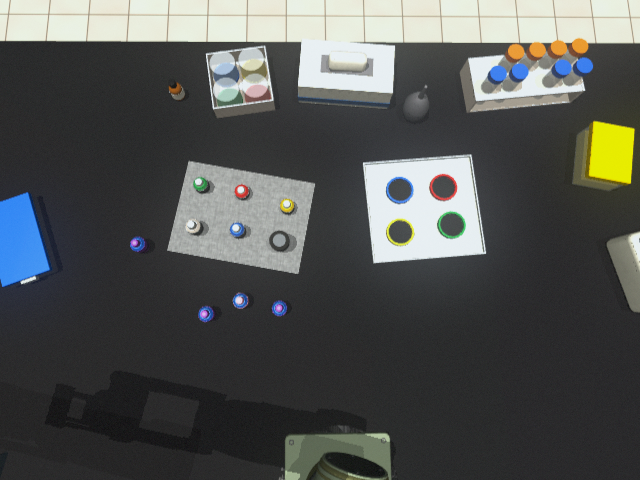

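View pics/side0.png

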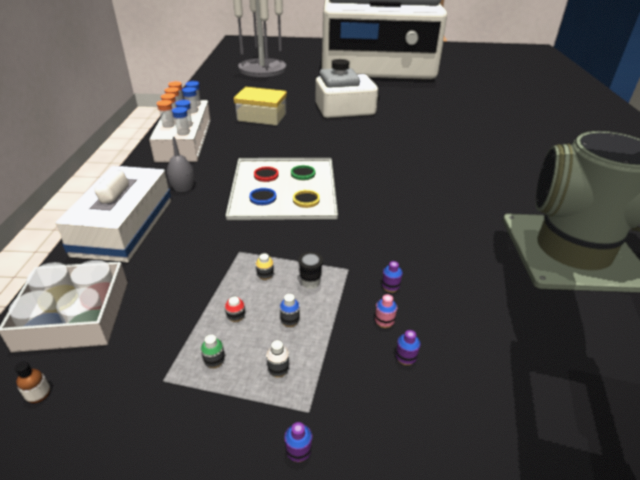

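```bash
cat > h.py <<'E'
import cv2, numpy as np
from workcell import env
np.set_printoptions(precision=1,suppress=True)
CAM={n:env.camera_model(n) for n in("top","side")}
def ray(n,uv):
    m=CAM[n];T=np.array(m["camera_from_world"]);R,t=T[:3,:3],T[:3,3]
    d=R.T@np.array([(uv[0]-m["cx"])/m["fx"],-(uv[1]-m["cy"])/m["fy"],-1]);return -R.T@t,d/np.linalg.norm(d)
def plane(n,uv,z):
    o,d=ray(n,uv);return o+d*(z-o[2])/d[2]
def tri(a,b):
    (o,d),(p,e)=ray("top",a),ray("side",b)
    s=np.linalg.lstsq(np.c_[d,-e],p-o,rcond=None)[0];A,B=o+d*s[0],p+e*s[1]
    return (A+B)/2,np.linalg.norm(A-B)
H={"red":[(0,8),(172,180)],"yellow":[(22,34)],"green":[(50,80)],"blue":[(102,124)]}
def blobs(img,c,smin=110,vmin=50):
    h=cv2.cvtColor(img,cv2.COLOR_RGB2HSV)
    m=sum(cv2.inRange(h,(a,smin,vmin),(b,255,255)) for a,b in H[c])
    out=[]
    for k in cv2.findContours(m,cv2.RETR_EXTERNAL,cv2.CHAIN_APPROX_NONE)[0]:
        hl=cv2.convexHull(k);M=cv2.moments(hl)
        if M["m00"]>25: out.append((round(M["m10"]/M["m00"],1),round(M["m01"]/M["m00"],1),int(M["m00"]),cv2.boundingRect(hl)))
    return out
E
python3 - <<'E'
from h import *
I={n:cv2.imread(f"pics/{n}0.png")[:,:,::-1].copy() for n in CAM}
box={"top":(160,150,500,280),"side":(170,150,350,400)}
for c in H:
    for n in CAM:
        a,b,e,f=box[n];print(c,n,[x for x in blobs(I[n],c) if a<x[0]<e and b<x[1]<f])
t=cv2.resize(I["top"][155:330,120:320],None,fx=3,fy=3,interpolation=cv2.INTER_CUBIC)
s=cv2.resize(I["side"][240:470,170:440],(600,511),interpolation=cv2.INTER_CUBIC)
cv2.imwrite("pics/ct.png",t[:,:,::-1]);cv2.imwrite("pics/cs.png",s[:,:,::-1])
E
```

```text
red top [(241.2, 190.7, 132, (235, 184, 14, 14)), (443.1, 186.8, 528, (430, 174, 27, 26))]
red side [(234.1, 305.7, 173, (225, 300, 19, 13)), (265.7, 173.5, 263, (254, 167, 24, 14))]
yellow top [(399.9, 231.7, 551, (387, 219, 27, 27)), (286.5, 205.0, 134, (280, 199, 14, 13))]
yellow side [(264.0, 262.7, 114, (257, 258, 15, 11)), (305.7, 198.0, 328, (293, 190, 26, 17))]
green top [(451.4, 224.5, 538, (438, 212, 28, 26)), (199.7, 183.9, 115, (193, 178, 14, 13))]
green side [(211.6, 347.3, 178, (202, 341, 20, 13)), (302.9, 172.1, 218, (292, 166, 23, 13))]
blue top [(236.5, 229.2, 138, (230, 223, 14, 14)), (399.2, 189.5, 535, (386, 177, 27, 26))]
blue side [(289.3, 305.9, 157, (281, 301, 18, 12)), (262.4, 195.8, 324, (250, 188, 26, 17))]
```

View pics/ct.png

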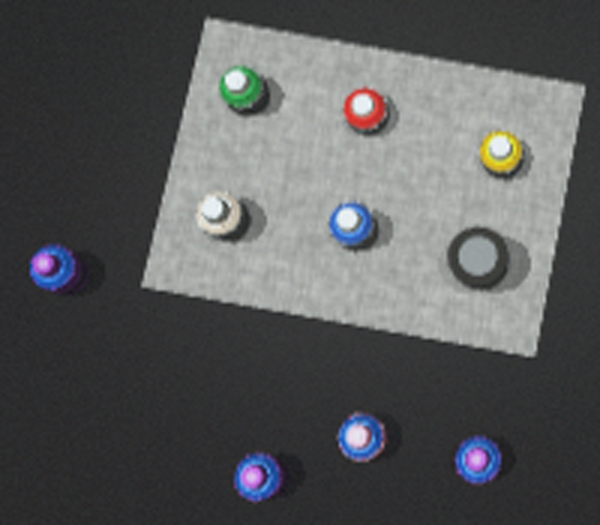

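View pics/cs.png

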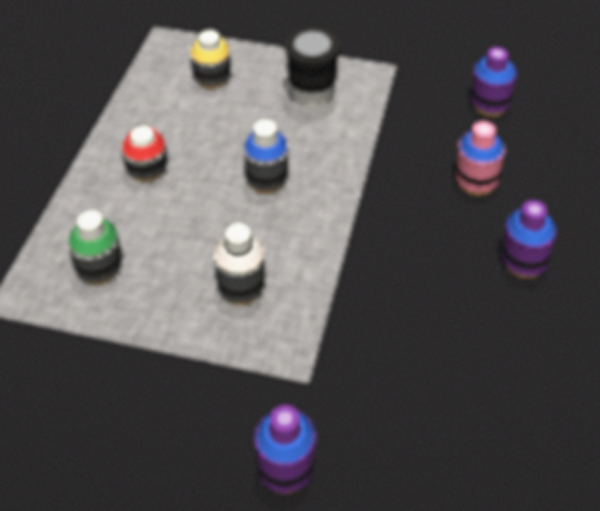

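Candidates for "blue" in the top view are (237,229), (138,244), (206,314), (279,308) and (240,300). Only (237,229) fits: it stands on the mat with a dark barrel and silver nose, while three others have purple barrels and noses and (240,300) is pink. The crops confirm this. On the mat: green (200,184), red (241,191), yellow (286,205), white (193,227) and eyepiece (279,241). The cup bases are red (443,187), yellow (400,232), green (451,225) and blue (399,190).

```bash
python3 - <<'E'
from h import *
P={"red":((241.2,190.7),(234.1,305.7),(443.1,186.8),(265.7,173.5)),"yellow":((286.5,205),(264,262.7),(399.9,231.7),(305.7,198)),
"green":((199.7,183.9),(211.6,347.3),(451.4,224.5),(302.9,172.1)),"blue":((236.5,229.2),(289.3,305.9),(399.2,189.5),(262.4,195.8))}
mid={"red":27,"yellow":31,"green":34,"blue":37}
for c,(a,b,d,e) in P.items():
    p,g=tri(a,b);q,k=tri(d,e)
    print(c,"lens",p,g,"top@",plane("top",a,mid[c])[:2],"side@",plane("side",b,mid[c])[:2],"| base",q,k,"top@",plane("top",d,11)[:2],"side@",plane("side",e,11)[:2])
# noses: bright low-saturation tops
I={n:cv2.imread(f"pics/{n}0.png") for n in CAM}
for nm,a,b in (("white",(193,227),(278,356)),("eyepiece",(279,241),(311,262)),("mat corners",(189,162),(240,254)),("mat c2",(315,183),(349,264)),("mat c3",(299,273),(310,404))):
    p,g=tri(a,b);print(nm,p,g)
s=env.state();print(s["ee_pos"],s["ee_rot"])
E
```

```text
red lens [589.3 195.4  26.3] 0.5296549992942496 top@ [588.8 195.3] side@ [589.4 196.1] | base [ 600.5 -236.4    9.3] 0.28729502342850455 top@ [ 599.8 -235.9] side@ [ 600.1 -233.5]
yellow lens [556.8 100.3  31.5] 0.9034225632756046 top@ [556.5 100.3] side@ [557.4  99.5] | base [ 502.8 -138.5    9.4] 1.0311732083270657 top@ [ 502.  -138.2] side@ [ 503.2 -136.2]
green lens [602.6 280.6  33.5] 1.0551866061549795 top@ [601.9 280.5] side@ [603.  280.9] | base [ 517.  -249.5    9. ] 0.33319405567217647 top@ [ 516.8 -248.8] side@ [ 516.6 -245.8]
blue lens [505.3 201.8  36.8] 0.8561674291007361 top@ [504.8 201.7] side@ [505.7 201.8] | base [ 594.7 -140.8    9.8] 0.1531965215451449 top@ [ 594.3 -140.5] side@ [ 594.5 -138.9]
white [511.6 290.9  33.7] 1.858393882072574
eyepiece [478.2 114.2  48.7] 0.7426019410837157
mat corners [574.  260.4 188.4] 40.3484960085718
mat c2 [502.   68.3  57.5] 187.40456794900965
mat c3 [ 468.1   85.  -396.1] 25.592712846204936
[129.2 559.8 213.2] [-179.9    0.   167. ]
```

```bash
python3 -m jog '{"jaw":[56,56,56,56,56,56,56,56,56,56],"slide":[[0,0,0],[0,0,0],[-0.95,-0.76,0],[-0.95,-0.76,0],[-0.95,-0.76,0],[-0.95,-0.76,0],[-0.95,-0.76,0],[-0.95,-0.76,0],[-0.95,-0.76,0],[-0.95,-0.76,0]],"spin":[-0.8,-0.825,0,0,0,0,0,0,0,0]}' 20
python3 -m jog '{"jaw":[56,56,56,56,56,56,56,56,56,56],"slide":[[-0.95,-0.76,0.3],[-0.95,-0.76,0.3],[-0.95,-0.76,0.3],[-0.95,-0.76,0.3],[-0.95,-0.76,0.3],[-0.95,-0.76,0.3],[-0.95,-0.76,0.3],[-0.95,-0.76,0.3],[0,0,0],[0,0,0]],"spin":[0,0,0,0,0,0,0,0,0,0]}'
```

```text
time_s: 1.1
ee_pos: [358.1, 376.7, 213.7]
ee_rot: [-180.0, -0.0, -180.0]
force: [0.9, 0.9, 0.7]
gripper_width: 56.2
gripper_force: 0.0
time_s: 2.1
ee_pos: [585.1, 195.0, 141.0]
ee_rot: [-180.0, -0.1, 179.9]
force: [-0.3, -0.4, 0.5]
gripper_width: 55.8
gripper_force: 0.0
```

```bash
python3 -m jog '{"jaw":[56,56,56,56,56,56,56,56],"slide":[[-0.13,0.01,0.6],[0,0,0.9],[0,0,0.9],[0,0,0.9],[0,0,0.6],[0,0,0.3],[0,0,0.08],[0,0,0]],"spin":[0,0,0,0,0,0,0,0]}'
python3 - <<'E'
from h import *
for n in CAM: cv2.imwrite(f"pics/{n}1.png",env.grab_frame(n)[:,:,::-1])
a=cv2.imread("pics/side1.png")[200:420,120:420];b=cv2.imread("pics/top1.png")[130:290,150:370]
f=lambda x:cv2.resize(x,(400,int(400*x.shape[0]/x.shape[1])))
a,b=f(a),f(b);a=a[:291];b=np.vstack([b,np.zeros((max(0,a.shape[0]-b.shape[0]),400,3),np.uint8)])[:a.shape[0]]
cv2.imwrite("pics/c1.png",np.hstack([a,b]))
E
```

```text
time_s: 2.9
ee_pos: [589.3, 196.5, 14.2]
ee_rot: [180.0, 0.0, -180.0]
force: [0.6, -0.8, 0.1]
gripper_width: 56.2
gripper_force: 0.0
```

View pics/c1.png

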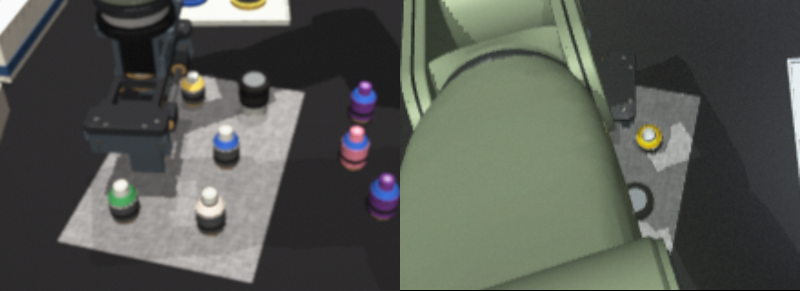

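The side view (left) shows the gripper straddling the red lens, with the left finger clear of green. Yellow, blue and white still stand. I'll lower the last few mm, close and check.

```bash
python3 -m jog '{"jaw":[56,56,27,27,27,27,27],"slide":[[0,-0.03,0.15],[0,0,0],[0,0,0],[0,0,0],[0,0,0],[0,0,0],[0,0,0]],"spin":[0,0,0,0,0,0,0]}' 20
```

```text
time_s: 3.7
ee_pos: [589.3, 194.9, 9.1]
ee_rot: [-180.0, 0.0, -180.0]
force: [-0.4, -0.4, -0.1]
gripper_width: 29.3
gripper_force: 20.0
```

```bash
python3 -m jog '{"jaw":[27,27,27,27,27,27,27,27,27,27],"slide":[[0,0,-0.3],[0,0,-0.7],[0,0,-0.8],[0,-0.4,-0.2],[0,-0.8,0],[0,-1,0],[0,-1,0],[0,-1,0],[-0.1,-1,0],[-0.1,-1,0]],"spin":[0,0,0,0,0,0,0,0,0,0]}' 20
python3 -m jog '{"jaw":[27,27,27,27,27,27,27,27,27,27],"slide":[[-0.1,-1,0],[-0.07,-1,0],[0,-1,0],[0,-1,0],[0,-1,0],[0,-1,0],[0,-1,0],[0,-0.8,0],[0,-0.3,0],[0,0,0]],"spin":[0,0,0,0,0,0,0,0,0,0]}' 20
```

```text
time_s: 4.7
ee_pos: [594.5, 6.9, 68.6]
ee_rot: [-180.0, -0.1, 180.0]
force: [0.7, 0.2, -0.9]
gripper_width: 29.1
gripper_force: 20.0
time_s: 5.7
ee_pos: [599.6, -235.2, 68.5]
ee_rot: [180.0, -0.0, 179.9]
force: [-0.2, 0.1, -0.9]
gripper_width: 29.9
gripper_force: 20.0
```

```bash
python3 -m jog '{"jaw":[27,27,27,27,27],"slide":[[-0.02,-0.03,0.4],[0,0,0.5],[0,0,0.4],[0,0,0.15],[0,0,0]],"spin":[0,0,0,0,0]}' 20
python3 - <<'E'
from h import *
for n in CAM: cv2.imwrite(f"pics/{n}2.png",env.grab_frame(n)[:,:,::-1])
a=cv2.imread("pics/side2.png")[110:240,200:360]
cv2.imwrite("pics/c2.png",cv2.resize(a,None,fx=4,fy=4,interpolation=cv2.INTER_CUBIC))
E
```

```text
time_s: 6.2
ee_pos: [600.4, -234.0, 24.3]
ee_rot: [179.9, -0.1, -179.9]
force: [-0.5, 0.2, -0.8]
gripper_width: 29.5
gripper_force: 20.0
```

View pics/c2.png

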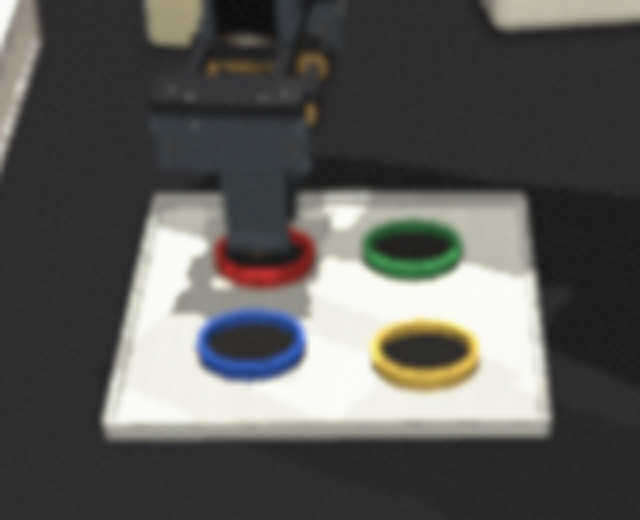

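The near finger covers the red cup centrally, near (265,170) in the full picture, and the other cups are untouched. Lowering slowly while watching the force.

```bash
python3 -m jog '{"jaw":[27,27,27,27],"slide":[[0,-0.03,0.15],[0,0,0.1],[0,0,0.05],[0,0,0]],"spin":[0,0,0,0]}' 20
python3 -m jog '{"jaw":[27,27],"slide":[[0,0,0.05],[0,0,0]],"spin":[0,0]}' 20
```

```text
time_s: 6.7
ee_pos: [600.8, -235.8, 16.3]
ee_rot: [180.0, -0.0, -180.0]
force: [-0.4, 0.2, -0.7]
gripper_width: 29.5
gripper_force: 20.0
time_s: 6.9
ee_pos: [600.9, -235.9, 14.9]
ee_rot: [180.0, -0.0, 180.0]
force: [-1.0, -0.5, -0.7]
gripper_width: 29.4
gripper_force: 20.0
```

```bash
python3 -m jog '{"jaw":[27,27],"slide":[[0,0,0.04],[0,0,0]],"spin":[0,0]}' 20
python3 -m jog '{"jaw":[27,27],"slide":[[0,0,0.02],[0,0,0]],"spin":[0,0]}' 20
```

```text
time_s: 7.1
ee_pos: [600.9, -235.8, 13.7]
ee_rot: [180.0, -0.0, -180.0]
force: [-0.5, -0.1, -1.0]
gripper_width: 29.1
gripper_force: 20.0
time_s: 7.3
ee_pos: [601.0, -235.9, 13.3]
ee_rot: [180.0, 0.0, -180.0]
force: [-0.7, 0.1, -0.2]
gripper_width: 29.1
gripper_force: 20.2
```

```bash
python3 -m jog '{"jaw":[27,27],"slide":[[0,0,0.02],[0,0,0]],"spin":[0,0]}' 20
python3 -m jog '{"jaw":[27,27],"slide":[[0,0,0.02],[0,0,0]],"spin":[0,0]}' 20
```

```text
time_s: 7.5
ee_pos: [601.1, -235.9, 13.2]
ee_rot: [-180.0, 0.0, -180.0]
force: [-1.6, -0.4, 3.3]
gripper_width: 29.1
gripper_force: 22.1
time_s: 7.7
ee_pos: [601.1, -235.9, 13.1]
ee_rot: [-180.0, 0.0, -180.0]
force: [-2.5, 1.2, 7.0]
gripper_width: 29.2
gripper_force: 23.3
```

Contact at TCP z 13.2, which is grasp height plus 4.1. Opening slowly and lifting.

```bash
python3 -m jog '{"jaw":[32,36,42,46,46,46,46,46,46,46],"slide":[[0,0,0],[0,0,0],[0,0,0],[0,0,0],[0,0,-0.2],[0,0,-0.4],[0,0,-0.7],[0,0,-0.9],[0,0.3,-0.6],[0,0.7,0]],"spin":[0,0,0,0,0,0,0,0,0,0]}' 20
python3 -m jog '{"jaw":[56,56,56,56,56,56,56,56,56,56],"slide":[[0,1,0],[0,1,0],[0.1,1,0],[0.2,1,0],[0.3,1,0],[0.3,1,0],[0.3,1,0],[0.2,1,0],[0.1,1,0],[0,1,0]],"spin":[0,0,0,0,0,0,0,0,0,0]}' 20
python3 - <<'E'
from h import *
for n in CAM: cv2.imwrite(f"pics/{n}3.png",env.grab_frame(n)[:,:,::-1])
a=cv2.imread("pics/side3.png")[110:240,200:360]
cv2.imwrite("pics/c3.png",cv2.resize(a,None,fx=4,fy=4,interpolation=cv2.INTER_CUBIC))
E
```

```text
time_s: 8.7
ee_pos: [603.1, -207.3, 100.0]
ee_rot: [-179.8, 0.4, 179.9]
force: [0.5, -0.0, -0.3]
gripper_width: 46.1
gripper_force: 0.0
time_s: 9.7
ee_pos: [555.4, 95.5, 96.8]
ee_rot: [180.0, 0.0, -180.0]
force: [1.0, 0.1, -0.2]
gripper_width: 56.3
gripper_force: 0.0
```

View pics/c3.png

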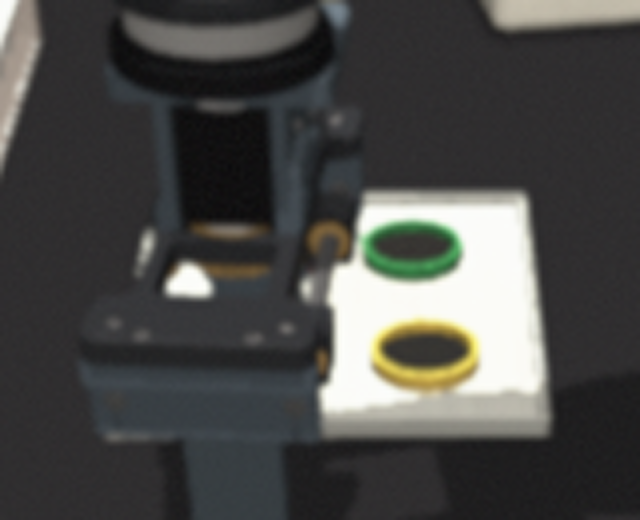

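The arm hides red in this view. The green and yellow cups haven't moved. I'll check red from the top frame and go on to yellow.

```bash
python3 - <<'E'
from h import *
I=cv2.imread("pics/top3.png")[:,:,::-1].copy()
for c in H: print(c,[x for x in blobs(I,c) if 160<x[0]<500 and 150<x[1]<280])
E
python3 -m jog '{"jaw":[56,56,56,56,56,56,56],"slide":[[-0.05,0.2,0.5],[0,0,0.8],[0,0,0.8],[0,0,0.5],[0,0,0.25],[0,0,0.05],[0,0,0]],"spin":[0,0,0,0,0,0,0]}' 20
```

```text
red [(443.0, 186.8, 526, (430, 174, 27, 26))]
yellow [(399.7, 231.7, 559, (386, 219, 28, 27))]
green [(451.4, 224.5, 537, (438, 212, 28, 26)), (199.7, 183.9, 115, (193, 178, 14, 13))]
blue [(399.2, 189.5, 534, (386, 177, 27, 26))]
time_s: 10.5
ee_pos: [557.9, 99.9, 9.6]
ee_rot: [180.0, 0.1, 180.0]
force: [-0.5, -0.3, 0.3]
gripper_width: 56.2
gripper_force: 0.0
```

```bash
python3 -m jog '{"jaw":[27,27,27,27,27,27,27,27,27,27],"slide":[[0,0,0],[0,0,0],[0,0,0],[0,0,0],[0,0,0],[0,0,-0.3],[0,0,-0.7],[0,0,-0.8],[0.1,-0.4,-0.2],[0.2,-0.8,0]],"spin":[0,0,0,0,0,0,0,0,0,0]}' 20
python3 -m jog '{"jaw":[27,27,27,27,27,27,27,27,27,27],"slide":[[0.3,-1,0],[0.3,-1,0],[0.3,-1,0],[0.3,-1,0],[0.2,-1,0],[0.15,-0.9,0],[0,-0.6,0],[0,-0.2,0],[0,0,0],[0,0,0]],"spin":[0,0,0,0,0,0,0,0,0,0]}' 20
```

```text
time_s: 11.5
ee_pos: [549.3, 64.4, 70.2]
ee_rot: [180.0, 0.2, -179.9]
force: [-0.5, -0.1, -1.3]
gripper_width: 29.8
gripper_force: 20.0
time_s: 12.5
ee_pos: [501.6, -136.3, 68.7]
ee_rot: [180.0, -0.0, -180.0]
force: [-0.5, 0.9, -1.3]
gripper_width: 29.4
gripper_force: 20.0
```

```bash
python3 -m jog '{"jaw":[27,27,27,27,27,27,27,27,27],"slide":[[-0.03,-0.05,0.3],[0,0,0.5],[0,0,0.5],[0,0,0.3],[0,0,0.1],[0,0,0.05],[0,0,0.04],[0,0,0.02],[0,0,0]],"spin":[0,0,0,0,0,0,0,0,0]}' 20
python3 -m jog '{"jaw":[27,27],"slide":[[0,0,0.02],[0,0,0]],"spin":[0,0]}' 20
python3 -m jog '{"jaw":[27,27],"slide":[[0,0,0.02],[0,0,0]],"spin":[0,0]}' 20
```

```text
time_s: 13.4
ee_pos: [503.1, -138.4, 15.1]
ee_rot: [-180.0, 0.0, -180.0]
force: [0.7, 0.6, -1.6]
gripper_width: 29.4
gripper_force: 20.0
time_s: 13.6
ee_pos: [502.9, -138.4, 14.3]
ee_rot: [180.0, 0.0, -180.0]
force: [-0.0, 0.2, -1.4]
gripper_width: 29.6
gripper_force: 20.0
time_s: 13.8
ee_pos: [503.0, -138.4, 13.6]
ee_rot: [180.0, 0.0, -180.0]
force: [0.1, 0.6, -1.7]
gripper_width: 29.5
gripper_force: 20.0
```

```bash
python3 -m jog '{"jaw":[27,27],"slide":[[0,0,0.02],[0,0,0]],"spin":[0,0]}' 20
python3 -m jog '{"jaw":[27,27],"slide":[[0,0,0.015],[0,0,0]],"spin":[0,0]}' 20
```

```text
time_s: 14.0
ee_pos: [503.0, -138.4, 13.5]
ee_rot: [-180.0, 0.0, -180.0]
force: [-1.8, 0.4, 4.4]
gripper_width: 29.4
gripper_force: 20.0
time_s: 14.2
ee_pos: [503.0, -138.4, 13.5]
ee_rot: [-180.0, 0.0, -180.0]
force: [-2.4, 1.2, 8.0]
gripper_width: 29.2
gripper_force: 20.0
```

```bash
python3 -m jog '{"jaw":[32,36,42,46,46,46,46,46,46,46],"slide":[[0,0,0],[0,0,0],[0,0,0],[0,0,0],[0,0,-0.2],[0,0,-0.4],[0,0,-0.7],[0,0,-0.9],[0,0.3,-0.7],[0,0.7,0]],"spin":[0,0,0,0,0,0,0,0,0,0]}' 20
python3 -m jog '{"jaw":[56,56,56,56,56,56,56,56,56,56],"slide":[[0,1,0],[-0.2,1,0],[-0.4,1,0],[-0.4,1,0],[-0.4,1,0],[-0.4,1,0],[-0.4,1,0],[-0.4,1,0],[-0.4,1,0],[-0.3,1,0]],"spin":[0,0,0,0,0,0,0,0,0,0]}' 20
python3 -m jog '{"jaw":[56,56,56,56,56],"slide":[[0,1,0],[0,1,0],[0,0.7,0],[0,0.3,0],[0,0,0]],"spin":[0,0,0,0,0]}' 20
python3 - <<'E'
from h import *
for n in CAM: cv2.imwrite(f"pics/{n}4.png",env.grab_frame(n)[:,:,::-1])
a=cv2.imread("pics/side4.png")[110:410,170:370]
b=cv2.imread("pics/top4.png")[150:270,170:490]
a=cv2.resize(a,(400,600));b=cv2.resize(b,(400,150));b=np.vstack([b,np.zeros((450,400,3),np.uint8)])
cv2.imwrite("pics/c4.png",np.hstack([a,b]))
I=cv2.imread("pics/top4.png")[:,:,::-1].copy()
for c in H: print(c,[x for x in blobs(I,c) if 160<x[0]<500 and 150<x[1]<280])
E
```

```text
time_s: 15.2
ee_pos: [505.3, -109.4, 103.3]
ee_rot: [-179.9, 0.4, 179.9]
force: [0.9, 0.3, 0.1]
gripper_width: 45.9
gripper_force: 0.0
time_s: 16.2
ee_pos: [602.4, 193.1, 100.3]
ee_rot: [180.0, 0.0, -180.0]
force: [0.5, -0.0, 0.1]
gripper_width: 55.7
gripper_force: 0.0
time_s: 16.7
ee_pos: [601.6, 282.3, 99.6]
ee_rot: [-180.0, 0.0, -179.9]
force: [0.2, -0.1, 0.1]
gripper_width: 55.8
gripper_force: 0.0
red [(443.1, 186.8, 528, (430, 174, 27, 26))]
yellow [(399.7, 231.7, 556, (386, 219, 28, 27))]
green [(451.4, 224.5, 538, (438, 212, 28, 26)), (200.0, 186.0, 56, (194, 183, 13, 7))]
blue [(236.5, 229.2, 139, (230, 223, 14, 14)), (399.2, 189.5, 535, (386, 177, 27, 26))]
```

View pics/c4.png

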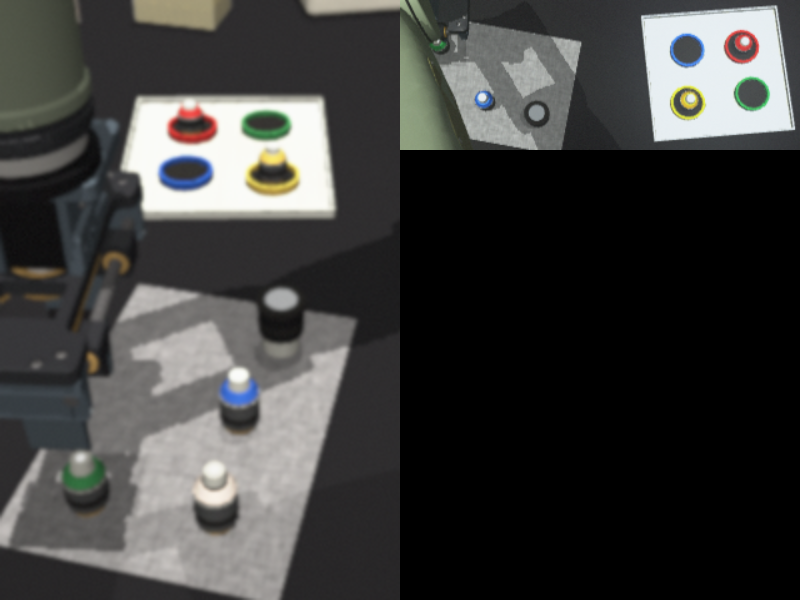

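Red and yellow both stand upright and centred in their cups, top view about (443,187) and (400,232). Green, blue, white and the eyepiece are undisturbed. Next is green.

```bash
python3 -m jog '{"jaw":[56,56,56,56,56,56,56],"slide":[[-0.03,-0.05,0.5],[0,0,0.8],[0,0,0.8],[0,0,0.5],[0,0,0.3],[0,0,0.08],[0,0,0]],"spin":[0,0,0,0,0,0,0]}' 20
python3 -m jog '{"jaw":[27,27,27,27,27,27],"slide":[[0,0,0],[0,0,0],[0,0,0],[0,0,0],[0,0,0],[0,0,0]],"spin":[0,0,0,0,0,0]}' 20
```

```text
time_s: 17.5
ee_pos: [603.1, 280.0, 10.5]
ee_rot: [180.0, 0.0, 180.0]
force: [-0.1, -0.1, 0.3]
gripper_width: 55.8
gripper_force: 0.0
time_s: 18.1
ee_pos: [603.0, 280.1, 10.7]
ee_rot: [180.0, 0.0, -180.0]
force: [-0.1, -0.0, 4.7]
gripper_width: 29.6
gripper_force: 20.0
```

```bash
python3 -m jog '{"jaw":[27,27,27,27,27,27,27,27,27,27],"slide":[[0,0,-0.3],[0,0,-0.7],[0,0,-0.9],[0,-0.4,-0.4],[0,-0.8,0],[0,-1,0],[0,-1,0],[0,-1,0],[0,-1,0],[0,-1,0]],"spin":[0,0,0,0,0,0,0,0,0,0]}' 20
python3 -m jog '{"jaw":[27,27,27,27,27,27,27,27,27,27],"slide":[[0.2,-1,0],[0.3,-1,0],[0.3,-1,0],[0.3,-1,0],[0.3,-1,0],[0.3,-1,0],[0.3,-1,0],[0.3,-1,0],[0.3,-1,0],[0.2,-1,0]],"spin":[0,0,0,0,0,0,0,0,0,0]}' 20
python3 -m jog '{"jaw":[27,27,27,27,27],"slide":[[0.07,-0.8,0],[0,-0.5,0],[0,-0.15,0],[0,0,0],[0,0,0]],"spin":[0,0,0,0,0]}' 20
```

```text
time_s: 19.1
ee_pos: [601.9, 92.2, 78.7]
ee_rot: [-180.0, -0.1, 180.0]
force: [0.5, 0.2, -1.4]
gripper_width: 29.6
gripper_force: 20.0
time_s: 20.1
ee_pos: [517.0, -207.3, 78.7]
ee_rot: [180.0, -0.1, 180.0]
force: [0.6, -0.2, -1.8]
gripper_width: 29.3
gripper_force: 20.0
time_s: 20.6
ee_pos: [516.5, -248.4, 78.9]
ee_rot: [179.9, -0.0, -180.0]
force: [-0.2, 0.4, -0.9]
gripper_width: 29.3
gripper_force: 20.0
```

```bash
python3 -m jog '{"jaw":[27,27,27,27,27,27,27,27,27],"slide":[[-0.02,-0.02,0.3],[0,0,0.6],[0,0,0.6],[0,0,0.35],[0,0,0.15],[0,0,0.05],[0,0,0.03],[0,0,0],[0,0,0]],"spin":[0,0,0,0,0,0,0,0,0]}' 20
python3 -m jog '{"jaw":[27,27],"slide":[[0,0,0.02],[0,0,0]],"spin":[0,0]}' 20
python3 -m jog '{"jaw":[27,27],"slide":[[0,0,0.02],[0,0,0]],"spin":[0,0]}' 20
```

```text
time_s: 21.5
ee_pos: [517.7, -250.2, 17.3]
ee_rot: [-180.0, 0.1, -180.0]
force: [-0.1, -0.3, -1.6]
gripper_width: 29.4
gripper_force: 20.0
time_s: 21.7
ee_pos: [517.3, -250.1, 16.3]
ee_rot: [-180.0, 0.0, 180.0]
force: [-0.3, 0.3, -1.4]
gripper_width: 29.7
gripper_force: 20.0
time_s: 21.9
ee_pos: [517.2, -250.0, 15.4]
ee_rot: [180.0, -0.0, -180.0]
force: [-0.1, -0.3, -0.8]
gripper_width: 29.3
gripper_force: 20.0
```

```bash
python3 -m jog '{"jaw":[27,27],"slide":[[0,0,0.02],[0,0,0]],"spin":[0,0]}' 20
python3 -m jog '{"jaw":[27,27],"slide":[[0,0,0.015],[0,0,0]],"spin":[0,0]}' 20
```

```text
time_s: 22.1
ee_pos: [517.2, -249.9, 14.7]
ee_rot: [180.0, -0.0, -180.0]
force: [-0.1, -0.7, -1.2]
gripper_width: 29.7
gripper_force: 20.0
time_s: 22.3
ee_pos: [517.3, -250.0, 14.7]
ee_rot: [180.0, 0.0, -180.0]
force: [-1.2, 0.0, 0.8]
gripper_width: 29.4
gripper_force: 20.0
```

```bash
python3 -m jog '{"jaw":[27,27],"slide":[[0,0,0.02],[0,0,0]],"spin":[0,0]}' 20
```

```text
time_s: 22.5
ee_pos: [517.3, -250.0, 14.7]
ee_rot: [-180.0, 0.0, -180.0]
force: [-2.5, 0.5, 5.8]
gripper_width: 29.6
gripper_force: 20.0
```

```bash
python3 -m jog '{"jaw":[32,36,42,46,46,46,46,46,46,46],"slide":[[0,0,0],[0,0,0],[0,0,0],[0,0,0],[0,0,-0.2],[0,0,-0.4],[0,0,-0.7],[0,0,-0.9],[0,0.3,-0.7],[0,0.7,0]],"spin":[0,0,0,0,0,0,0,0,0,0]}' 20
python3 -m jog '{"jaw":[56,56,56,56,56,56,56,56,56,56],"slide":[[0,1,0],[0.1,1,0],[0.1,1,0],[0.1,1,0],[0.1,1,0],[0,1,0],[0,1,0],[0,1,0],[0,1,0],[0,1,0]],"spin":[0,0,0,0,0,0,0,0,0,0]}' 20
python3 -m jog '{"jaw":[56,56,56,56,56,56],"slide":[[0,1,0],[0,1,0],[0,1,0],[0,0.7,0],[0,0.36,0],[0,0,0]],"spin":[0,0,0,0,0,0]}' 20
python3 - <<'E'
from h import *
I=env.grab_frame("top");J=env.grab_frame("side")
for c in H: print(c,[x for x in blobs(I,c) if 160<x[0]<500 and 150<x[1]<280],[x for x in blobs(J,c) if 170<x[0]<350 and 150<x[1]<400])
E
```

```text
time_s: 23.5
ee_pos: [519.9, -221.9, 105.3]
ee_rot: [-179.8, 0.5, 179.9]
force: [0.6, -0.1, 0.4]
gripper_width: 46.1
gripper_force: 0.0
time_s: 24.5
ee_pos: [505.5, 81.3, 102.1]
ee_rot: [180.0, 0.1, -180.0]
force: [-0.2, 0.3, 0.7]
gripper_width: 56.0
gripper_force: 0.0
time_s: 25.1
ee_pos: [505.5, 202.8, 101.5]
ee_rot: [180.0, 0.1, -179.9]
force: [-0.8, -0.2, -0.0]
gripper_width: 56.1
gripper_force: 0.0
red [(443.1, 186.8, 527, (430, 174, 27, 26))] [(259.1, 176.3, 61, (254, 171, 12, 10))]
yellow [(399.8, 231.7, 553, (387, 219, 27, 27))] []
green [(451.4, 224.5, 537, (438, 212, 28, 26))] []
blue [(399.2, 189.5, 534, (386, 177, 27, 26))] [(289.2, 305.9, 148, (280, 301, 19, 11)), (257.5, 195.2, 173, (250, 188, 17, 16))]
```

All the cups are still at their original pixels. Now the blue grasp.

```bash
python3 -m jog '{"jaw":[56,56,56,56,56,56,56],"slide":[[0,-0.03,0.5],[0,0,0.8],[0,0,0.8],[0,0,0.5],[0,0,0.34],[0,0,0.1],[0,0,0]],"spin":[0,0,0,0,0,0,0]}' 20
python3 -m jog '{"jaw":[27,27,27,27,27,27],"slide":[[0,0,0],[0,0,0],[0,0,0],[0,0,0],[0,0,0],[0,0,0]],"spin":[0,0,0,0,0,0]}' 20
```

```text
time_s: 25.9
ee_pos: [505.4, 200.5, 9.7]
ee_rot: [-180.0, -0.0, 180.0]
force: [0.5, 0.7, 0.1]
gripper_width: 55.7
gripper_force: 0.0
time_s: 26.5
ee_pos: [505.5, 201.0, 10.1]
ee_rot: [180.0, 0.0, -180.0]
force: [-0.4, -1.4, 4.1]
gripper_width: 29.5
gripper_force: 20.0
```

```bash
python3 -m jog '{"jaw":[27,27,27,27,27,27,27,27,27,27],"slide":[[0,0,-0.3],[0,0,-0.7],[0,0,-0.9],[-0.3,-0.4,-0.4],[-0.4,-0.8,0],[-0.4,-1,0],[-0.4,-1,0],[-0.4,-1,0],[-0.4,-1,0],[-0.4,-1,0]],"spin":[0,0,0,0,0,0,0,0,0,0]}' 20
python3 -m jog '{"jaw":[27,27,27,27,27,27,27,27,27],"slide":[[-0.27,-1,0],[0,-1,0],[0,-1,0],[0,-1,0],[0,-0.9,0],[0,-0.2,0],[0,-0.08,0],[0,0,0],[0,0,0]],"spin":[0,0,0,0,0,0,0,0,0]}' 20
```

```text
time_s: 27.5
ee_pos: [586.3, 13.9, 78.7]
ee_rot: [180.0, -0.0, -180.0]
force: [0.8, 0.3, -1.7]
gripper_width: 29.3
gripper_force: 20.0
time_s: 28.4
ee_pos: [594.3, -139.3, 78.6]
ee_rot: [180.0, -0.0, -179.9]
force: [0.1, 1.5, -1.7]
gripper_width: 29.5
gripper_force: 20.0
```

```bash
python3 -m jog '{"jaw":[27,27,27,27,27,27,27,27,27],"slide":[[-0.01,-0.02,0.3],[0,0,0.6],[0,0,0.6],[0,0,0.35],[0,0,0.15],[0,0,0.05],[0,0,0.04],[0,0,0],[0,0,0]],"spin":[0,0,0,0,0,0,0,0,0]}' 20
python3 -m jog '{"jaw":[27,27],"slide":[[0,0,0.02],[0,0,0]],"spin":[0,0]}' 20
python3 -m jog '{"jaw":[27,27],"slide":[[0,0,0.02],[0,0,0]],"spin":[0,0]}' 20
```

```text
time_s: 29.3
ee_pos: [595.1, -141.2, 16.5]
ee_rot: [-180.0, 0.1, -180.0]
force: [-1.1, 0.5, -1.3]
gripper_width: 29.4
gripper_force: 20.0
time_s: 29.5
ee_pos: [594.8, -141.1, 15.5]
ee_rot: [180.0, 0.0, -180.0]
force: [-1.0, -0.0, -1.7]
gripper_width: 29.6
gripper_force: 20.0
time_s: 29.7
ee_pos: [594.6, -141.0, 14.7]
ee_rot: [180.0, -0.0, -180.0]
force: [0.1, 0.1, -1.6]
gripper_width: 29.5
gripper_force: 20.0
```

```bash
python3 -m jog '{"jaw":[27,27],"slide":[[0,0,0.015],[0,0,0]],"spin":[0,0]}' 20
python3 -m jog '{"jaw":[27,27],"slide":[[0,0,0.015],[0,0,0]],"spin":[0,0]}' 20
```

```text
time_s: 29.9
ee_pos: [594.7, -141.0, 14.2]
ee_rot: [180.0, 0.0, -180.0]
force: [-0.3, 0.4, -2.4]
gripper_width: 29.2
gripper_force: 20.0
time_s: 30.1
ee_pos: [594.7, -141.0, 14.2]
ee_rot: [180.0, 0.0, -180.0]
force: [-1.5, -0.1, 2.3]
gripper_width: 29.3
gripper_force: 20.0
```

Contact. Releasing, retreating upward and back, then a final look.

```bash
python3 -m jog '{"jaw":[32,36,42,46,46,46,46,46,46,46],"slide":[[0,0,0.01],[0,0,0],[0,0,0],[0,0,0],[0,0,-0.2],[0,0,-0.4],[0,0,-0.7],[0,0,-0.9],[0,0,-1],[0,0,-1]],"spin":[0,0,0,0,0,0,0,0,0,0]}' 20
python3 -m jog '{"jaw":[46,46,46,46,46,46,46,46,46,46],"slide":[[0.5,0.5,-0.5],[0.9,0.5,0],[0.9,0.5,0],[0.9,0.5,0],[0.9,0.5,0],[0.9,0.5,0],[0.9,0.5,0],[0.5,0,0],[0,0,0],[0,0,0]],"spin":[0,0,0,0,0,0,0,0,0,0]}' 20
python3 - <<'E'
from h import *
I=env.grab_frame("top");J=env.grab_frame("side")
for c in H: print(c,[x for x in blobs(I,c) if 160<x[0]<500 and 150<x[1]<280])
a=cv2.resize(J[110:410,170:370],(400,600));b=cv2.resize(I[150:270,170:490],(400,150));d=cv2.resize(I[150:270,360:500],(400,343))
cv2.imwrite("pics/c5.png",np.hstack([a,np.vstack([b,d,np.zeros((107,400,3),np.uint8)])])[:,:,::-1])
E
```

```text
time_s: 31.1
ee_pos: [594.7, -141.1, 141.8]
ee_rot: [-180.0, 0.1, -180.0]
force: [0.2, 0.1, 0.1]
gripper_width: 46.1
gripper_force: 0.0
time_s: 32.1
ee_pos: [404.1, -36.7, 155.4]
ee_rot: [-180.0, 0.2, 180.0]
force: [0.4, 0.7, 0.2]
gripper_width: 46.3
gripper_force: 0.0
red [(443.1, 186.8, 531, (430, 174, 27, 26))]
yellow []
green [(461.7, 222.8, 64, (458, 214, 8, 20))]
blue [(399.2, 189.5, 535, (386, 177, 27, 26))]
```

View pics/c5.png

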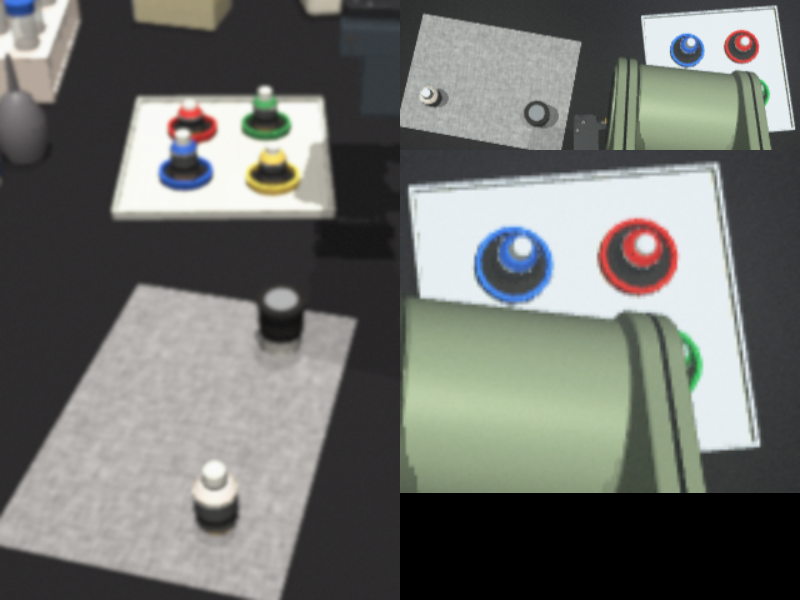

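The side view shows all four lenses upright in the cups of their own colour. The white objective and the eyepiece are still in place on the mat, and the arm is clear. Handing in.

```bash
python3 -c "
from workcell import env
print(env.job_done())"
```

```text
the job is handed in; nothing more can be done
None
```

I put the red, yellow, green and blue objectives, in that order, lens up in the bases of their own colour; the white-ringed objective and the eyepiece still stand on the mat, and the job was handed in at about 32 s.

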